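# Load a tape cassette into the spring-gated bench dispenser

### The arm

A 7-joint arm with a two-finger parallel gripper is mounted at the origin on the work surface. World frame = base frame: x ahead of the robot, y to its left, z up, the work surface at z = 0. Lengths are in m, angles in rad, forces in N, time in s.
With the tool pointing down it reaches from about 0.4 to 0.85 m from the base axis. Payload 4.5 kg.
Tool frame: the origin (TCP) lies at the very end of the fingers, on their centre line; the grasp point (between the pads) lies 19 mm behind it (r.pinch_z is the distance from the TCP to the grasp point, in m); z points along the fingers, y is the line along which they close (so a half turn about z gives the same grasp; the last joint's range is limited). The gripper opens to 88 mm and grips with 3 to 60 N. Pads are 18 mm wide; open, the fingers measure 123 mm over their backs; the gripper's body (75 mm by 187 mm) begins 45 mm behind the grasp point.
Start: joints at [-1.121, 0.689, -0.195, 1.565, 0.157, 0.902, -0.215], TCP at [0.252, 0.572, 0.239] pointing down, gripper open.
Joint ranges: [-3.01, 3.01], [-0.46, 2.08], [-1.47, 1.51], [0.13, 2.56], [-1, 4.14], [0.04, 2.09], [-2.66, 2.66]. Speed limits (rad/s): [2.57, 2.57, 3.14, 3.14, 3.14, 3.14, 3.14].

### API

Orientations are given as a unit quaternion [x, y, z, w].
In Python, from plant import r, cams gives the robot as it stands.
- The arm moves only by the shell command python3 -m pendant 'ROWS' [FORCE]. ROWS is JSON, a list of rows, each a list of 3 entries, a list of its own where there are three numbers: the closure, from -1 (fully open) to 1 (shut), then the shift along the tool's x, y, z in mm, then the turn, a rotation vector about the tool's x, y, z in degrees. A call has 1 to 8 rows; each row shifts and turns the commanded pose from where the row before left it, along the tool's axes as they then stand; what a row does not reach is not made up. A row lasts 1/8 s, in which the tool goes at most 62.5 mm and 10.7 degrees, less where a joint would pass 70% of its speed; a pose out of reach is approached as far as the arm can. A call with a gripper value outside its range is refused whole. The fingers move at their own pace and stop on an object; FORCE is the grip in N (left out, the last holds). Time passes only in rows, so rows that do not move let the fingers close. It gives the time, the measured TCP pose, the force, the opening and the grip force at its end, in the units of the state.
- r.get_state(): the state, without advancing time (a new reading comes with each control period).
- cams.snapshot(name): name is "scene" or "side" or "wrist"; returns a dict with "img" (480x640x3 uint8, red, green, blue), "camera_matrix" (3x3 intrinsics, pixels), "camera_from_world" (4x4, takes a point from world to camera coordinates); the wrist camera has in their place "tool_from_camera" (4x4, takes a point from camera to tool coordinates, whose origin is the TCP and whose axes are the flange's). Camera axes: x right, y up, looking along -z (the intrinsics and any distortion apply to the point x, -y, -z); pixel columns grow to the right and rows downward; lengths in m; the calibration is good to about 2 mm. A picture is of the moment at which its call begins: read the wrist's pose just before it. There is no depth.
- r.finish_job(): hands the job in; it is judged then, once.
The state is a dict: "clock": time; "q": joint angles; "qd": joint speeds; "joint_torque": joint torques, N m; "tool_pos": TCP position; "eef_rot": TCP orientation; "contact_force": force on the tool from outside, world axes, zero at the start; "moment": the same for the moment, N m; "opening": opening from 0.0 (shut) to 1.0 (fully open); "finger_force": force on a finger pad.
Only numpy, scipy, OpenCV 4.12 (cv2) and the standard library are available. Lean on these libraries where they do the work, as an engineer would, in place of code of your own. Each camera call takes 0.05 s, during which the arm holds its last target. There are 200 camera calls.

### The job

Load the dispenser: take the large round-topped tape cassette out of the white rack, stand it on the bench and let go, then take it again by its two flat faces. With its foot push the dispenser's spring gate open, lower the cassette into the bay and let the gate close on it, so that it sits flat on the bay floor, fully home against the fixed stop, held under both lips. Leave the other cassettes and the things lying about where they are.

Things in the scene. Friction and masses are not known exactly. Their poses are not given: they have to be found in the camera images.
- cassette_center (a point): Centre (30 mm above the underside) of the large round-topped tape cassette, grey plastic with paper-coloured discs, about 90 g. x along it, y across its flat faces, z up. Foot 70 x 24 mm, 10 high, jutting 5 mm past the body at each end. Body 60 long, 24 thick; ends upright to 34 mm above the underside, then rounded to the top at 60. Same either way round. Starts upright in a lane of the rack.
- rack_floor (a point): Centre of the fixed white rack's floor, 20 mm above the bench, 86 (x) by 134 (y) mm. Three lanes 27.5 mm wide along x, at y = -40, 0, +40 mm. Lane walls rise 56 mm and hide the cassettes' flat faces, but run only from x = -23 to +23 mm: cassettes stick out and can be taken over their ends (large one: 60 mm apart), above the foot. Strips 5 mm high at x = -41 and +41 mm.
- small_cassette_center (a point): Centre of the small round-topped cassette (foot 50 mm long, 50 mm high, 24 thick), in another lane of the rack; leave it.
- square_cassette_center (a point): Centre of the flat-topped cassette (foot 60 mm long, 50 mm high, 24 thick), in another lane of the rack; leave it.
- bay (a point): Point on the floor of the dispenser's bay, 16 mm above the bench, under the centre of the loaded cassette. x = along the bay, the way the gate opens; z up. Fixed black base, 215 by 70 mm. Fixed stop for the foot's end at x = -35 mm. Side cheeks 10 mm high, 30 apart (x from -25 to +25 mm). Tape guide at x = -90 and spring abutment at x = +88 mm, both 30 mm high above the bay floor.
- stop_lip (a point): Middle of the upper inner edge of the fixed stop's steel lip: bay x = -31 mm, 18 mm above the bay floor, the stop's highest point. The lip reaches 4 mm over the loaded foot; its underside is 12 mm above the floor. To load, come in above it, push the gate open with the foot's end till the other end clears the lip (cassette centre at bay x = 5 to 9 mm), lower, and let it go back to the stop.
- gate (a joint): Opening of the dispenser's sliding steel spring gate, m: 0 = shut on the empty bay, 0.022 = fully open (stops hard). Grows in the bay's +x; the spring shuts it with 2.2 N at 0, 5.4 N at 0.018. With the cassette home it reads 0.006; 0.015 or more is needed to lower the cassette past it. The gate then springs over the foot and pushes the cassette to the stop.
- gate_face (a point): Middle of the top edge of the gate's upright inner face, which looks to the bay's -x: 44 mm above the bay floor, 26 mm wide, at bay x = 25 mm when shut. The face goes straight down to 12 mm above the floor; below that the gate is cut back 4 mm, to go over the cassette's foot.
- pencil: Flat red pencil lying on the bench, 165 by 12 by 7 mm; leave it. The bench between the rack and the dispenser, on the robot side of the pencil, is always clear (x 0.38 to 0.55, y -0.10 to 0.04 m).
- tape_roll: Roll of tape lying flat, 90 mm across, 24 high; leave it.
- brush: Brush lying on the bench; leave it.
- knife: Palette knife lying on the bench; leave it.
- tub_lid: Blue plastic tub lid lying open side up, 150 by 190 by 18 mm; leave it.

How it is judged:
By the outcome, as a careful person would: the job done as asked, in the order asked, and still so for the second after the job is handed in, with the robot touching nothing.
It also fails if it takes over 58 s, if anything falls off the work surface, if the arm or the gripper's body presses on something with over 40 N, if the wrist force passes 120 N, or if a joint passes its speed limit or range.

## Working session

There is one attempt and no reset: what is moved stays moved. The work goes in short steps, Python scripts to look and compute and a shell command to move; the robot and the scene stay as the last step left them, time stands still between calls to the robot, and variables do not carry over. Pictures are saved under pics/ and viewed, at most 10 in all, crops included, and the job is handed in when it is done.

```bash
mkdir -p pics; ls; cat > h.py <<'E'
import numpy as np,cv2,json
from plant import r,cams
from scipy.spatial.transform import Rotation as R
def snap(n,f):
    s=r.get_state(); d=cams.snapshot(n); cv2.imwrite(f'pics/{f}.png',d['img'][:,:,::-1])
    K=np.array(d['camera_matrix'])
    if n=='wrist':
        T=np.eye(4);T[:3,:3]=R.from_quat(s['eef_rot']).as_matrix();T[:3,3]=s['tool_pos']
        W=np.linalg.inv(T@np.array(d['tool_from_camera']))
    else: W=np.array(d['camera_from_world'])
    np.savez(f'pics/{f}.npz',K=K,W=W,dist=np.array(d.get('distortion',[0.]*5),float)); return d
def ray(f,u,v):
    z=np.load(f'pics/{f}.npz');K,W=z['K'],z['W'];a=np.linalg.inv(K)@[u,v,1]
    C=np.linalg.inv(W);return C[:3,3],C[:3,:3]@np.array([a[0],-a[1],-a[2]])
def at(f,u,v,h):
    o,d=ray(f,u,v);return o+d*(h-o[2])/d[2]
def proj(f,P):
    z=np.load(f'pics/{f}.npz');p=z['W']@np.r_[P,1];q=z['K']@[p[0],-p[1],-p[2]];return q[:2]/q[2]
E
python3 - <<'E'
from h import *
for n in('scene','side','wrist'):
    d=snap(n,n+'0');print({k:(v.shape if k=='img' else np.round(v,3).tolist()) for k,v in d.items()})
print(r.get_state(),r.pinch_z)
E
```

```text
pics
{'img': (480, 640, 3), 'camera_matrix': [[572.424, 0.0, 325.841], [0.0, 572.424, 232.79], [0.0, 0.0, 1.0]], 'camera_from_world': [[-0.124, 0.992, 0.017, -0.005], [-0.74, -0.103, 0.664, 0.302], [0.661, 0.07, 0.747, -1.802], [0.0, 0.0, 0.0, 1.0]]}
{'img': (480, 640, 3), 'camera_matrix': [[482.988, 0.0, 314.75], [0.0, 482.988, 235.461], [0.0, 0.0, 1.0]], 'camera_from_world': [[0.982, -0.186, 0.015, -0.451], [0.141, 0.794, 0.592, -0.142], [-0.122, -0.579, 0.806, -0.957], [0.0, 0.0, 0.0, 1.0]]}
{'img': (480, 640, 3), 'camera_matrix': [[415.406, 0.0, 318.398], [0.0, 415.406, 245.235], [0.0, 0.0, 1.0]], 'tool_from_camera': [[-0.001, 0.955, 0.296, 0.077], [1.0, 0.001, -0.0, -0.001], [-0.0, 0.296, -0.955, -0.146], [0.0, 0.0, 0.0, 1.0]]}
{'clock': 0.15, 'q': array([-1.12118671,  0.6897591 , -0.19452894,  1.56606586,  0.157281  ,
        0.90251581, -0.21509902]), 'qd': array([-0.00022091, -0.00195839, -0.00200001, -0.00239065,  0.00126655,
       -0.00265046,  0.00078778]), 'joint_torque': array([-2.49051009e-03, -5.27867210e+01, -1.26905914e+00, -1.53589010e+01,
       -5.25834539e-02,  3.82185928e-03,  1.13617018e-04]), 'tool_pos': array([0.25229616, 0.57130408, 0.23812489]), 'eef_rot': array([ 2.06385327e-01,  9.78470558e-01, -6.73593765e-04, -9.66709106e-05]), 'contact_force': array([0.04537671, 0.55300006, 0.13364722]), 'moment': array([ 0.00077768,  0.03383001, -0.04257674]), 'finger_force': 0.0, 'opening': 1.0000581266045356} 0.0187
```

View pics/scene0.png

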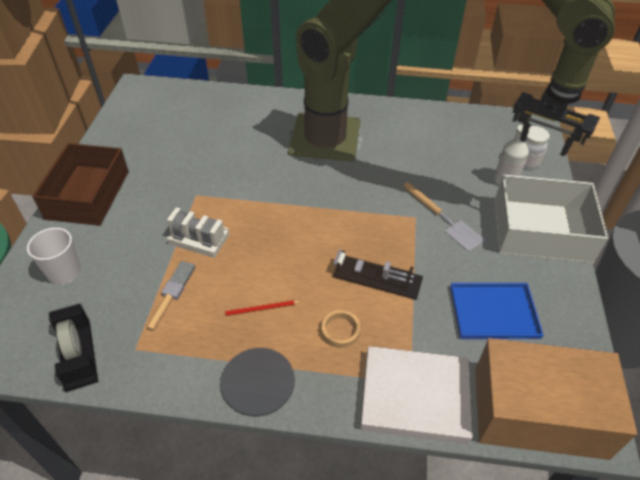

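View pics/side0.png

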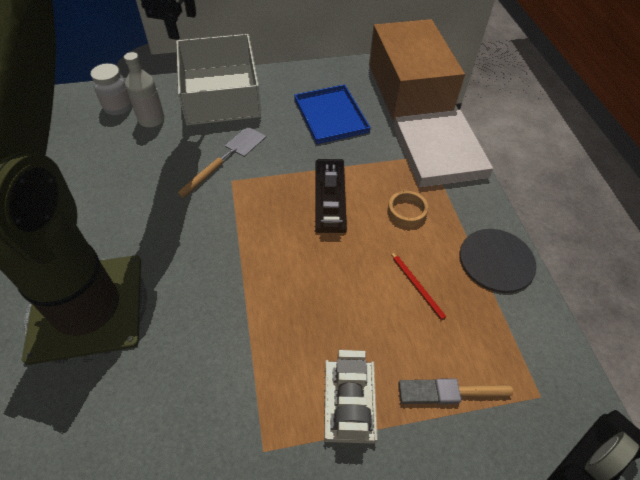

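The scene view shows the rack at about (196,232) and the dispenser at (377,273), with the gate on its right. In the side view they are at (351,400) and (331,195). I'll enlarge both areas.

```bash
python3 - <<'E'
from h import *
s=cv2.imread('pics/scene0.png');d=cv2.imread('pics/side0.png')
f=lambda im,x,y,w,h,k:cv2.resize(im[y:y+h,x:x+w],(400,300),interpolation=cv2.INTER_CUBIC)
# scene crops 100x75 (x4)
a=f(s,155,195,80,60,5);b=f(s,325,235,100,75,4);c=f(d,280,345,133,100,3);e=f(d,265,150,133,100,3)
cv2.imwrite('pics/m0.png',np.vstack([np.hstack([a,b]),np.hstack([c,e])]))
for n,u,v,h in(('scene0',196,232,.04),('side0',351,400,.04),('scene0',377,275,.016),('side0',331,197,.016)):print(n,at(n,u,v,h))
E
```

```text
scene0 [ 0.47986492 -0.27308242  0.04      ]
side0 [ 0.46710625 -0.2842003   0.04      ]
scene0 [0.53666444 0.19927564 0.016     ]
side0 [0.53225209 0.18467418 0.016     ]
```

View pics/m0.png

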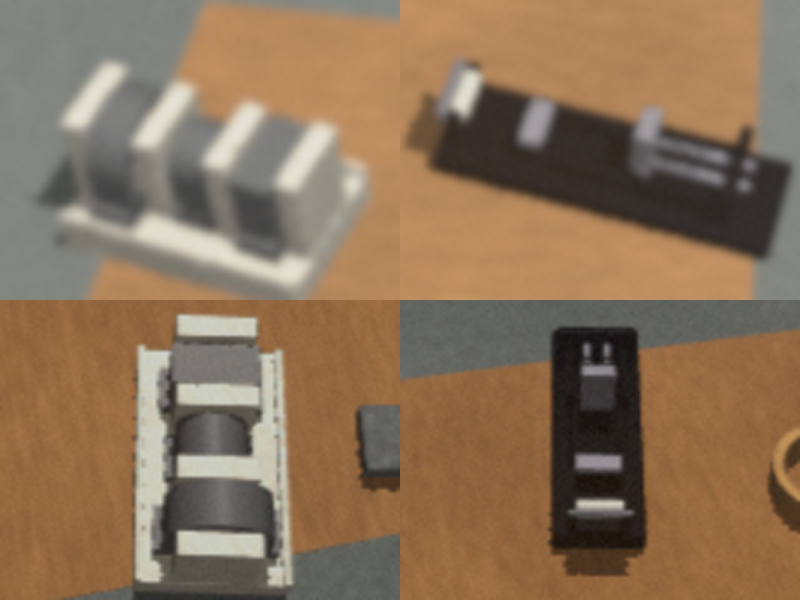

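The close-up shows the large cassette in the rack's −y lane (montage lower left, about (220,505)). The dispenser lies nearly along world y, with the gate at its +y end and the stop lip in the middle at about (598,463).

```bash
python3 - <<'E'
from h import *
for n,p in(('side0',[(352.3,354.3),(353.7,427)]),('scene0',[(216.2,226.2),(174.4,214)])):
    a,b=[at(n,*q,.076) for q in p];d=a-b;print(n,a,b,np.linalg.norm(d),'mid',(a+b)/2,'xdir deg',np.degrees(np.arctan2(d[1],d[0]))-90)
# dispenser: side: base corners h=.016 (crop e/3): near-left(553,547) near-right(643,545) far-left(555,328) far-right(636,330)
P=[at('side0',265+u/3,150+(v-300)/3,.016) for u,v in((553,547),(643,545),(556,328),(637,329))]
c=np.mean(P,0);ax=P[2]+P[3]-P[0]-P[1];print(np.round(P,3),c,np.degrees(np.arctan2(ax[1],ax[0])))
P=[at('scene0',325+(u-400)/4,235+v/4,.016) for u,v in((432,165),(765,258),(790,165),(465,85))]
print(np.round(P,3),np.mean(P,0)); 
# stop lip h .034, gate top h=.060
print(at('side0',265+599/3,150+(456-300)/3,.034),at('side0',265+598/3,150+(377-300)/3,.060))
print(at('scene0',325+150/4,235+100/4,.034),at('scene0',325+237/4,235+115/4,.060))
s=r.get_state();Rm=R.from_quat(s['eef_rot']).as_matrix();print(Rm.T@(np.array([.47,-.28,.25])-s['tool_pos'])*1000,np.degrees(np.arctan2(Rm[1,1],Rm[0,1])))
E
```

```text
side0 [ 0.48188463 -0.21948265  0.076     ] [ 0.45632461 -0.3363963   0.076     ] 0.11967504541776222 mid [ 0.46910462 -0.27793947  0.076     ] xdir deg -12.33214478238402
scene0 [ 0.48430631 -0.21416962  0.076     ] [ 0.45792903 -0.33021851  0.076     ] 0.11900885343810885 mid [ 0.47111767 -0.27219407  0.076     ] xdir deg -12.805453696202022
[[0.767 0.039 0.016]
 [0.833 0.03  0.016]
 [0.848 0.254 0.016]
 [0.914 0.241 0.016]] [0.84076124 0.14088669 0.016     ] 69.14254750845045
[[0.555 0.091 0.016]
 [0.598 0.298 0.016]
 [0.525 0.312 0.016]
 [0.489 0.105 0.016]] [0.54182342 0.20140118 0.016     ]
[0.82233772 0.10266095 0.034     ] [0.83557086 0.15769824 0.06      ]
[0.5085487  0.15970151 0.034     ] [0.53415223 0.21305442 0.06      ]
[-542.98689463 -690.86995144  -10.88861046] 66.17877730904924
```

```bash
python3 -m pendant '[[-1,[-36,-46,0],[0,0,0]],[-1,[-36,-46,0],[0,0,0]],[-1,[-36,-46,0],[0,0,0]],[-1,[-36,-46,0],[0,0,0]],[-1,[-36,-46,0],[0,0,0]],[-1,[-36,-46,0],[0,0,0]],[-1,[-36,-46,0],[0,0,0]],[-1,[-36,-46,0],[0,0,0]]]'
python3 -m pendant '[[-1,[-36,-46,0],[0,0,0]],[-1,[-36,-46,0],[0,0,0]],[-1,[-36,-46,0],[0,0,0]],[-1,[-36,-46,0],[0,0,0]],[-1,[-36,-46,0],[0,0,0]],[-1,[-36,-46,0],[0,0,0]],[-1,[-36,-46,0],[0,0,0]]]'
python3 -m pendant '[[-1,[0,0,0],[0,0,10]],[-1,[0,0,0],[0,0,10]],[-1,[0,0,0],[0,0,10]],[-1,[0,0,0],[0,0,10]],[-1,[0,0,0],[0,0,10]],[-1,[0,0,0],[0,0,10]],[-1,[0,0,0],[0,0,10]],[-1,[0,0,0],[0,0,8.7]]]'
python3 - <<'E'
from h import *
s=r.get_state();M=R.from_quat(s['eef_rot']).as_matrix();print(M,np.degrees(np.arctan2(M[1,1],M[0,1])),s['q'])
E
```

```text
clock: 1.15
tool_pos: [0.3676, 0.1171, 0.2388]
eef_rot: [0.206, 0.979, 0.0, 0.0]
contact_force: [0.6, 0.6, 0.4]
opening: 0.997
finger_force: 0.0
clock: 2.02
tool_pos: [0.4679, -0.2794, 0.2386]
eef_rot: [0.206, 0.978, 0.0, 0.0]
contact_force: [0.4, -0.4, 0.1]
opening: 1.001
finger_force: 0.0
clock: 3.02
tool_pos: [0.4676, -0.2773, 0.2385]
eef_rot: [0.782, 0.624, -0.0, -0.0]
contact_force: [-0.4, -0.2, -0.3]
opening: 0.997
finger_force: 0.0
[[ 2.21705463e-01  9.75113590e-01 -4.17425807e-04]
 [ 9.75113651e-01 -2.21705333e-01  3.36000498e-04]
 [ 2.35093125e-04 -4.81530749e-04 -9.99999856e-01]] -12.809216684667714 [ 0.38037959  0.5831673   0.11430165  1.82229429 -0.09325108  0.74183085
  0.32122452]
```

```bash
python3 -m pendant '[[-1,[-19,1,50],[0,0,0]],[-1,[-18,1,50],[0,0,0]],[-1,[0,0,0],[0,0,0]],[-1,[0,0,0],[0,0,0]]]'
python3 - <<'E'
from h import *
snap('wrist','w1');cv2.imwrite('pics/w1b.png',cv2.resize(cv2.imread('pics/w1.png'),(800,600),interpolation=cv2.INTER_CUBIC))
E
```

```text
clock: 3.52
tool_pos: [0.4625, -0.3137, 0.1399]
eef_rot: [0.78, 0.626, 0.001, 0.0]
contact_force: [-0.4, 0.2, -0.3]
opening: 0.997
finger_force: 0.0
```

View pics/w1b.png

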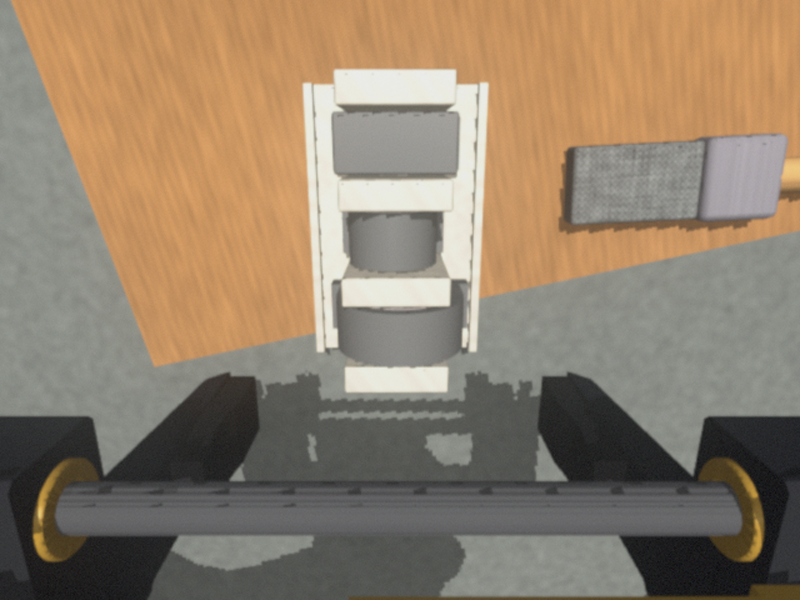

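The wrist view shows the rack square to the tool, with the large cassette at about (400,325) in the lane nearest the fingers. The wall tops are centred at (395,87), (396,195), (396,292) and (396,379).

```bash
python3 - <<'E'
from h import *
W=[[at('w1',u*.8,v*.8,.076) for u in(a,b)] for a,b,v in((334,456,87),(338,453,195),(342,450,292),(345,447,379))]
m=[(a+b)/2 for a,b in W]
for (a,b),c in zip(W,m):print(np.round(c,4),np.linalg.norm(a-b))
d=m[0]-m[3];print('len',np.linalg.norm(d),'xdir',np.degrees(np.arctan2(d[1],d[0]))-90,'c',np.mean(m,0))
L=(m[2]+m[3])/2
s=r.get_state();M=R.from_quat(s['eef_rot']).as_matrix()
# cassette foot/body sides: dark extents 337-465 at v~325?  
print('lane',L,'tool delta',M.T@(L-s['tool_pos'])*1000,s['tool_pos'],np.degrees(np.arctan2(M[1,1],M[0,1])))
a,b=at('w1',337*.8,325*.8,.054),at('w1',464*.8,325*.8,.054);print(M.T@((a+b)/2-s['tool_pos'])*1000,np.linalg.norm(a-b))
E
```

```text
[ 0.4823 -0.2186  0.076 ] 0.04565687123544228
[ 0.4738 -0.2574  0.076 ] 0.04562757067584283
[ 0.4653 -0.2964  0.076 ] 0.04529905503168102
[ 0.4566 -0.3353  0.076 ] 0.04509365452552067
len 0.11950741521990328 xdir -12.417357947267405 c [ 0.46952121 -0.27691497  0.076     ]
lane [ 0.46096801 -0.31584626  0.076     ] tool delta [-2.47024838 -1.80942741 64.51058882] [ 0.46308373 -0.31377623  0.14051535] -12.466589652613361
[-4.81787186  0.20685463 86.51691735] 0.06001982663730377
```

```bash
python3 -m pendant '[[-1,[-2.5,-1,20],[0,0,0]],[-1,[0,0,25],[0,0,0]],[-1,[0,0,25],[0,0,0]],[-1,[0,0,20],[0,0,0]],[-1,[0,0,17],[0,0,0]],[-1,[0,0,0],[0,0,0]],[-1,[0,0,0],[0,0,0]]]'
python3 -m pendant '[[1,[0,0,0],[0,0,0]],[1,[0,0,0],[0,0,0]],[1,[0,0,0],[0,0,0]],[1,[0,0,0],[0,0,0]],[1,[0,0,0],[0,0,0]],[1,[0,0,0],[0,0,0]]]' 15
```

```text
clock: 4.45
tool_pos: [0.4609, -0.3166, 0.0327]
eef_rot: [0.78, 0.626, 0.0, 0.001]
contact_force: [0.2, -0.1, 0.3]
opening: 1.002
finger_force: 0.0
clock: 5.2
tool_pos: [0.4605, -0.3165, 0.032]
eef_rot: [0.78, 0.626, 0.0, 0.0]
contact_force: [0.2, 0.2, 4.7]
opening: 0.68
finger_force: 15.0
```

```bash
python3 -m pendant '[[1,[0,0,-5],[0,0,0]],[1,[0,0,-15],[0,0,0]],[1,[0,0,-20],[0,0,0]],[1,[0,0,-20],[0,0,0]],[1,[0,0,-20],[0,0,0]],[1,[0,0,-20],[0,0,0]],[1,[0,0,0],[0,0,0]]]'
python3 - <<'E'
from h import *
s=r.get_state();M=R.from_quat(s['eef_rot']).as_matrix();print(M.T@(np.array([.47,-.04,.1322])-s['tool_pos'])*1000,s['q'])
E
```

```text
clock: 6.08
tool_pos: [0.4609, -0.3169, 0.1335]
eef_rot: [0.78, 0.626, 0.001, 0.002]
contact_force: [0.2, 0.1, -0.8]
opening: 0.677
finger_force: 15.0
[272.32249358 -51.16661556   0.83165435] [ 0.47470547  0.75443029  0.07651602  1.87134719 -0.10596834  0.51637099
  0.40383823]
```

```bash
python3 -m pendant '[[1,[34,-6.4,0],[0,0,0]],[1,[34,-6.4,0],[0,0,0]],[1,[34,-6.4,0],[0,0,0]],[1,[34,-6.4,0],[0,0,0]],[1,[34,-6.4,0],[0,0,0]],[1,[34,-6.4,0],[0,0,0]],[1,[34,-6.4,0],[0,0,0]],[1,[34,-6.4,0],[0,0,0]]]'
python3 -m pendant '[[1,[0,0,0],[0,0,0]],[1,[0,0,30],[0,0,0]],[1,[0,0,30],[0,0,0]],[1,[0,0,30],[0,0,0]],[1,[0,0,20],[0,0,0]],[1,[0,0,6],[0,0,0]],[1,[0,0,2],[0,0,0]],[1,[0,0,0],[0,0,0]]]'
python3 -m pendant '[[1,[0,0,2],[0,0,0]],[1,[0,0,0],[0,0,0]]]'
```

```text
clock: 7.08
tool_pos: [0.4687, -0.0386, 0.1313]
eef_rot: [0.78, 0.626, -0.0, -0.0]
contact_force: [0.5, 0.7, -0.9]
opening: 0.679
finger_force: 15.0
clock: 8.07
tool_pos: [0.4695, -0.04, 0.0142]
eef_rot: [0.78, 0.626, 0.0, 0.0]
contact_force: [-0.6, -0.6, -0.9]
opening: 0.68
finger_force: 15.0
clock: 8.32
tool_pos: [0.4693, -0.0396, 0.012]
eef_rot: [0.78, 0.626, 0.0, 0.0]
contact_force: [-0.0, -0.1, -1.3]
opening: 0.684
finger_force: 15.0
```

```bash
python3 -m pendant '[[1,[0,0,0.7],[0,0,0]],[1,[0,0,0],[0,0,0]]]'; python3 -m pendant '[[1,[0,0,0.7],[0,0,0]],[1,[0,0,0],[0,0,0]]]'
```

```text
clock: 8.57
tool_pos: [0.4694, -0.0396, 0.0119]
eef_rot: [0.78, 0.626, 0.0, 0.0]
contact_force: [-0.3, 0.3, 7.8]
opening: 0.682
finger_force: 15.0
clock: 8.82
tool_pos: [0.4693, -0.0396, 0.0119]
eef_rot: [0.78, 0.626, 0.001, 0.0]
contact_force: [-1.5, 0.9, 15.8]
opening: 0.683
finger_force: 15.0
```

```bash
python3 -m pendant '[[1,[0,0,-1.3],[0,0,0]],[-1,[0,0,0],[0,0,0]],[-1,[0,0,0],[0,0,0]],[-1,[0,0,0],[0,0,0]],[-1,[0,0,0],[0,0,0]],[-1,[0,0,0],[0,0,0]]]'
python3 -m pendant '[[-1,[0,0,-10],[0,0,0]],[-1,[0,0,-30],[0,0,0]],[-1,[0,0,-40],[0,0,0]],[-1,[0,0,-40],[0,0,0]],[-1,[0,0,0],[0,0,-10]],[-1,[0,0,0],[0,0,-10]],[-1,[0,0,0],[0,0,-10]],[-1,[0,0,0],[0,0,-10]]]'
python3 -m pendant '[[-1,[0,0,0],[0,0,-10]],[-1,[0,0,0],[0,0,-10]],[-1,[0,0,0],[0,0,-10]],[-1,[0,0,0],[0,0,-10]],[-1,[0,0,0],[0,0,-10]],[-1,[0,0,0],[0,0,0]],[-1,[0,0,0],[0,0,0]]]'
python3 - <<'E'
from h import *
snap('wrist','w2');snap('side','s2');print(r.get_state()['q'])
w=cv2.imread('pics/w2.png');s=cv2.imread('pics/s2.png')
cv2.imwrite('pics/m2.png',np.hstack([w[:,100:540],cv2.resize(s[120:360,240:420],(360,480),interpolation=cv2.INTER_CUBIC)]))
E
```

```text
clock: 9.57
tool_pos: [0.4691, -0.0397, 0.0115]
eef_rot: [0.78, 0.626, -0.0, -0.0]
contact_force: [-0.2, 0.9, 0.0]
opening: 0.999
finger_force: 0.0
clock: 10.58
tool_pos: [0.469, -0.0398, 0.1323]
eef_rot: [0.516, 0.856, -0.0, 0.0]
contact_force: [-0.0, 0.0, -0.7]
opening: 0.995
finger_force: 0.0
clock: 11.45
tool_pos: [0.4691, -0.0398, 0.1319]
eef_rot: [0.111, 0.994, -0.0, 0.0]
contact_force: [0.7, -0.6, 0.4]
opening: 0.997
finger_force: 0.0
[ 0.11249136  0.6859328  -0.20095859  2.1188029   0.35952128  0.36838836
  0.9693608 ]
```

View pics/m2.png

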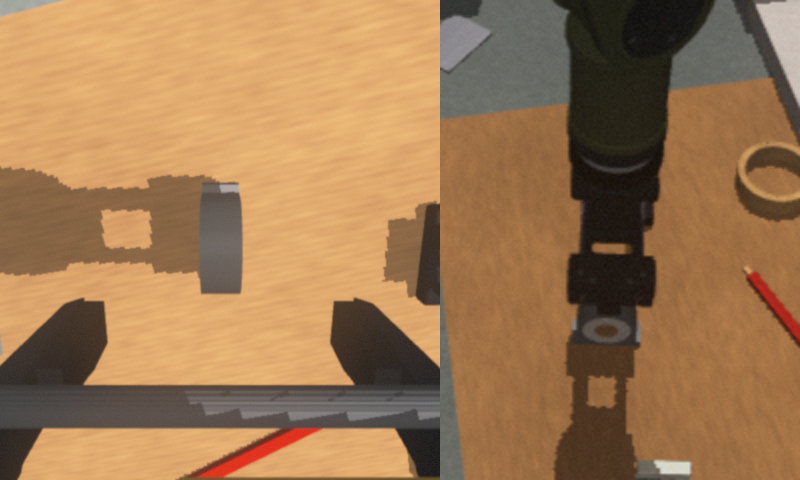

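The cassette stands upright on the bench, centred at wrist column 321 and square to the fingers. I'll regrasp it by the flat faces.

```bash
python3 -m pendant '[[-1,[0,0,30],[0,0,0]],[-1,[0,0,30],[0,0,0]],[-1,[0,0,30],[0,0,0]],[-1,[0,0,20],[0,0,0]],[-1,[0,0,7],[0,0,0]],[-1,[0,0,0],[0,0,0]]]'
python3 -m pendant '[[1,[0,0,0],[0,0,0]],[1,[0,0,0],[0,0,0]],[1,[0,0,0],[0,0,0]],[1,[0,0,0],[0,0,0]],[1,[0,0,0],[0,0,0]],[1,[0,0,0],[0,0,0]],[1,[0,0,0],[0,0,0]],[1,[0,0,0],[0,0,0]]]' 55
python3 -m pendant '[[1,[0,0,-30],[0,0,0]],[1,[0,0,-40],[0,0,0]],[1,[0,0,-40],[0,0,0]],[1,[0,0,-40],[0,0,0]],[1,[0,0,0],[0,0,0]],[1,[0,0,0],[0,0,0]]]'
python3 - <<'E'
from h import *
s=r.get_state();print(s['q'],s['tool_pos'])
# dispenser from side view s0, corrected crop offset: base corners h .016
P=[at('side0',265+(u-400)/3,150+(v-300)/3,.016) for u,v in((553,547),(643,545),(556,328),(637,329))]
c=np.mean(P,0);ax=P[2]+P[3]-P[0]-P[1];print(np.round(P,3),c,np.degrees(np.arctan2(ax[1],ax[0])))
P=[at('scene0',325+(u-400)/4,235+v/4,.016) for u,v in((432,165),(765,258),(790,165),(465,85))]
ax=P[1]+P[2]-P[0]-P[3];print(np.mean(P,0),np.degrees(np.arctan2(ax[1],ax[0])))
print(at('side0',265+199/3,150+(456-300)/3,.034),at('side0',265+198/3,150+(377-300)/3,.060))
E
```

```text
clock: 12.3
tool_pos: [0.4691, -0.0396, 0.0146]
eef_rot: [0.109, 0.994, -0.0, -0.0]
contact_force: [-0.8, -0.1, -0.0]
opening: 1.0
finger_force: 0.0
clock: 13.3
tool_pos: [0.4692, -0.0396, 0.0146]
eef_rot: [0.109, 0.994, 0.0, 0.0]
contact_force: [-0.7, 0.9, 0.2]
opening: 0.262
finger_force: 55.0
clock: 14.05
tool_pos: [0.4685, -0.0399, 0.1641]
eef_rot: [0.109, 0.994, -0.0, -0.001]
contact_force: [0.2, 0.2, -0.8]
opening: 0.268
finger_force: 55.0
[ 0.15764299  0.62827223 -0.26841776  2.09234277  0.35549315  0.46467725
  0.97007803] [ 0.46854133 -0.03991234  0.16406176]
[[0.479 0.091 0.016]
 [0.544 0.081 0.016]
 [0.523 0.31  0.016]
 [0.589 0.298 0.016]] [0.53379875 0.19489654 0.016     ] 78.4378788830024
[0.54182342 0.20140118 0.016     ] 79.25515142454682
[0.52598925 0.1549776  0.034     ] [0.53572131 0.21017905 0.06      ]
```

```bash
python3 -m pendant '[[1,[-4,36,-10],[0,0,0]],[1,[-4,36,-10],[0,0,0]],[1,[-4,36,-10],[0,0,0]],[1,[-3,36,-10],[0,0,0]],[1,[0,0,0],[0,0,10]],[1,[0,0,0],[0,0,10]],[1,[0,0,0],[0,0,10]],[1,[0,0,0],[0,0,10]]]'
python3 -m pendant '[[1,[0,0,0],[0,0,10]],[1,[0,0,0],[0,0,10]],[1,[0,0,0],[0,0,10]],[1,[0,0,0],[0,0,10]],[1,[0,0,0],[0,0,9]],[1,[0,0,0],[0,0,0]],[1,[0,0,0],[0,0,0]]]'
python3 - <<'E'
from h import *
snap('wrist','w3');s=r.get_state();M=R.from_quat(s['eef_rot']).as_matrix();print(np.degrees(np.arctan2(M[1,0],M[0,0])),s['q'])
cv2.imwrite('pics/w3b.png',cv2.resize(cv2.imread('pics/w3.png'),(800,600),interpolation=cv2.INTER_CUBIC))
E
```

```text
clock: 15.05
tool_pos: [0.5139, 0.0973, 0.2027]
eef_rot: [0.445, 0.896, -0.002, -0.001]
contact_force: [-0.0, -0.1, -0.8]
opening: 0.27
finger_force: 55.0
clock: 15.92
tool_pos: [0.5144, 0.0976, 0.2037]
eef_rot: [0.774, 0.634, -0.001, -0.0]
contact_force: [0.2, 0.7, -0.7]
opening: 0.266
finger_force: 55.0
78.60738480597026 [-0.38234074  0.61439217  0.17310198  1.91777731 -0.17029057  0.62473632
 -0.30054894]
```

View pics/w3b.png

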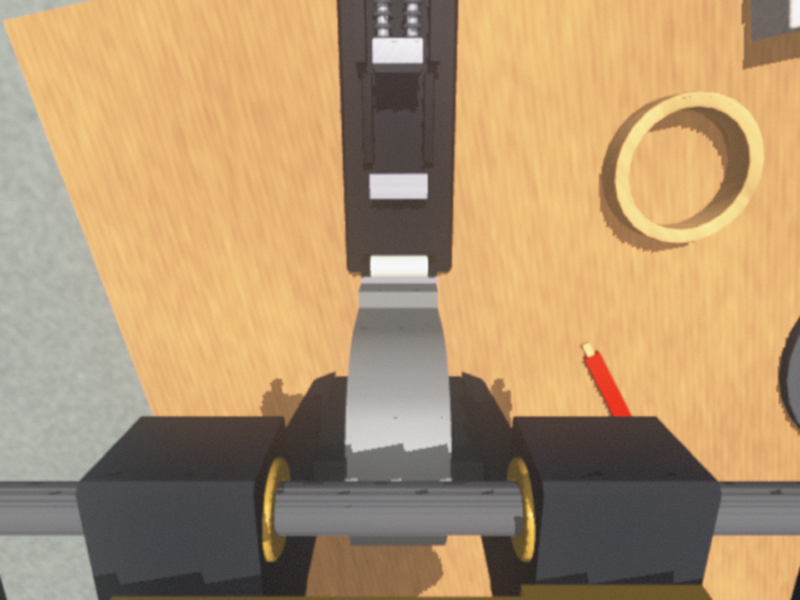

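The dispenser is in view: stop lip at about (399,186), gate top at about (397,50), and the foot's leading end at (398,280). I'll enlarge the bay to read the edges.

```bash
python3 - <<'E'
from h import *
w=cv2.imread('pics/w3.png')[0:225,240:400]
w=np.clip(w.astype(float)*1.6,0,255).astype('uint8')
cv2.imwrite('pics/w3c.png',cv2.resize(w[:170,20:140],(424,600),interpolation=cv2.INTER_CUBIC))
E
```

```text
(no output)
```

View pics/w3c.png

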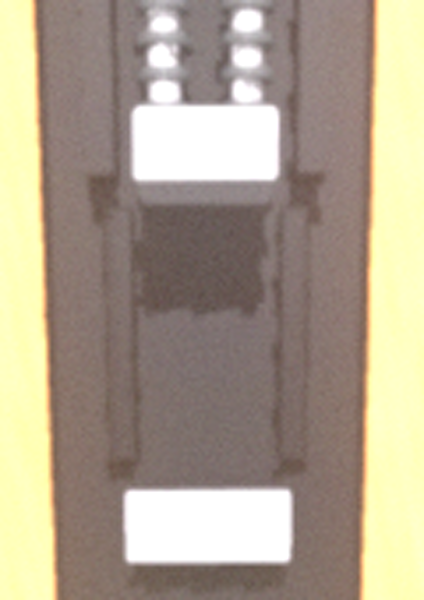

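Crop edges: the gate's face edge is at row 182 (columns 132 to 279). The lip's inner edge is at row 488 (columns 125 to 292).

```bash
python3 - <<'E'
from h import *
k=3.529;f=lambda x,y,h:at('w3',260+x/k,y/k,h)
ga,gb=f(132,182,.060),f(279,182,.060);la,lb=f(125,488,.034),f(292,488,.034)
g,l=(ga+gb)/2,(la+lb)/2
print('gate',g,np.linalg.norm(ga-gb),'lip',l,np.linalg.norm(la-lb),'dist',np.linalg.norm((g-l)[:2]))
d=(g-l)[:2];print('axis',np.degrees(np.arctan2(d[1],d[0])))
# base centreline at h=.016, widths
t=(f(36,0,.016)+f(372,0,.016))/2;b=(f(59,560,.016)+f(362,560,.016))/2
e=(t-b)[:2];print('base axis',np.degrees(np.arctan2(e[1],e[0])),np.linalg.norm(f(36,0,.016)-f(372,0,.016)))
u=e/np.linalg.norm(e);n=np.array([-u[1],u[0]])
print('lateral of gate,lip rel base line',(g[:2]-b[:2])@n,(l[:2]-b[:2])@n)
o1=l[:2]+.031*u;o2=g[:2]-.025*u;o=(o1+o2)/2;print('bay',o1,o2)
s=r.get_state();M=R.from_quat(s['eef_rot']).as_matrix();rel=s['tool_pos'][:2]-o;print('tcp in bay: x',rel@u*1000,'y',rel@n*1000,'tool x angle',np.degrees(np.arctan2(M[1,0],M[0,0])),s['tool_pos'])
# cassette foot near top edge in pic: v=283/1.25, cols 359..437 
a,c=at('w3',360*.8,285*.8,s['tool_pos'][2]-.0146+.01),at('w3',437*.8,285*.8,s['tool_pos'][2]-.0146+.01)
print('foot in tool',M.T@((a+c)/2-s['tool_pos'])*1000,np.linalg.norm(a-c))
print(M)
E
```

```text
gate [0.5366551  0.21101723 0.06      ] 0.026559347410953726 lip [0.52638586 0.15710766 0.034     ] 0.03485400991811701 dist 0.05487895818630216
axis 79.2149317379912
base axis 79.33982430462237 0.06765526533193802
lateral of gate,lip rel base line 0.0001293581570472372 0.0002489824744479216
bay [0.53212035 0.18757265] [0.53203051 0.18644869]
tcp in bay: x -91.12658199984818 y 0.6101264753085136 tool x angle 78.60738480597026 [0.51461891 0.09756965 0.20394655]
foot in tool [36.26183651 -0.36630415  4.574227  ] 0.023025868455049534
[[ 1.97530941e-01  9.80295847e-01 -1.25685185e-03]
 [ 9.80296387e-01 -1.97531670e-01 -4.83603701e-04]
 [-7.22342744e-04 -1.13656063e-03 -9.99999093e-01]]
```

```bash
python3 -m pendant '[[1,[0,0.6,0],[0,0,-0.6]],[1,[37,0,0],[0,0,0]],[1,[37,0,0],[0,0,0]],[1,[0,0,35],[0,0,0]],[1,[0,0,40],[0,0,0]],[1,[0,0,25],[0,0,0]],[1,[0,0,0],[0,0,0]],[1,[0,0,0],[0,0,0]]]'
cat >> h.py <<'E'
def bay():
    s=r.get_state();M=R.from_quat(s['eef_rot']).as_matrix();a=np.radians(79.25);u=np.array([np.cos(a),np.sin(a)]);n=np.array([-u[1],u[0]])
    q=s['tool_pos'][:2]-[.53207,.187];print('t %.2f bay x %.1f y %.1f under-floor %.1f ang %.2f tilt'%(s['clock'],q@u*1e3,q@n*1e3,(s['tool_pos'][2]-.0146-.016)*1e3,np.degrees(np.arctan2(M[1,0],M[0,0]))-79.25),np.round(np.degrees(M[2,:2]),2),'F bay',np.round([s['contact_force'][:2]@u,s['contact_force'][:2]@n,s['contact_force'][2]],1))
E
python3 - <<'E'
from h import *
bay();snap('side','s4');snap('scene','c4')
f=lambda n,x,y,w,h:cv2.resize(cv2.imread(f'pics/{n}.png')[y:y+h,x:x+w],(400,500),interpolation=cv2.INTER_CUBIC)
cv2.imwrite('pics/m4.png',np.hstack([f('s4',290,140,96,120),f('c4',320,205,96,120)]))
E
```

```text
clock: 16.98
tool_pos: [0.5304, 0.1702, 0.1055]
eef_rot: [0.771, 0.637, 0.001, 0.0]
contact_force: [0.2, 0.2, -0.7]
opening: 0.268
finger_force: 55.0
t 16.98 bay x -16.8 y -1.5 under-floor 74.9 ang -0.17 tilt [0.05 0.08] F bay [ 0.2 -0.2 -0.7]
```

View pics/m4.png

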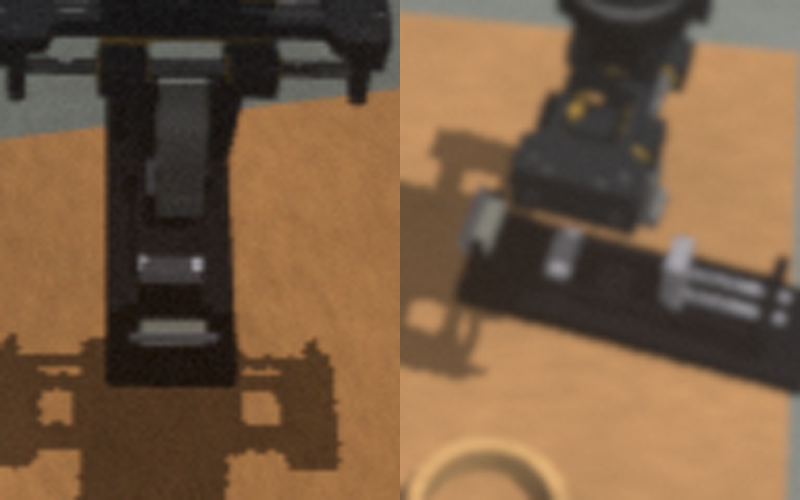

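The cassette hangs upright over the bay between lip and gate. Both views look clear, and it is about 1 mm off laterally. I'll correct that and lower to pushing height.

```bash
python3 -m pendant '[[1,[0,-1,15],[0,0,0]],[1,[0,0,15],[0,0,0]],[1,[0,0,15],[0,0,0]],[1,[0,0,7],[0,0,0]],[1,[0,0,0],[0,0,0]],[1,[0,0,0],[0,0,0]]]'
python3 -c 'from h import *;bay()'
python3 -m pendant '[[1,[4,0,0],[0,0,0]],[1,[4,0,0],[0,0,0]],[1,[4,0,0],[0,0,0]],[1,[4,0,0],[0,0,0]],[1,[0,0,0],[0,0,0]],[1,[0,0,0],[0,0,0]]]'
python3 -c 'from h import *;bay()'
```

```text
clock: 17.82
tool_pos: [0.5289, 0.1704, 0.0528]
eef_rot: [0.771, 0.637, 0.0, 0.0]
contact_force: [-0.2, 0.5, -0.5]
opening: 0.267
finger_force: 55.0
t 17.82 bay x -16.9 y 0.0 under-floor 22.2 ang -0.17 tilt [0.02 0.03] F bay [ 0.5  0.3 -0.5]
clock: 18.58
tool_pos: [0.5316, 0.1855, 0.0526]
eef_rot: [0.771, 0.636, -0.0, 0.0]
contact_force: [0.2, -3.9, 1.0]
opening: 0.268
finger_force: 55.0
t 18.57 bay x -1.6 y 0.1 under-floor 22.0 ang -0.20 tilt [-0.04  0.  ] F bay [-3.7 -0.9  1. ]
```

```bash
python3 -m pendant '[[1,[4,0,0],[0,0,0]],[1,[4,0,0],[0,0,0]],[1,[1,0,0],[0,0,0]],[1,[0,0,0],[0,0,0]],[1,[0,0,0],[0,0,0]]]'
python3 - <<'E'
from h import *
bay();snap('wrist','w5');snap('side','s5')
w=cv2.imread('pics/w5.png')[0:400,180:460];s=cv2.imread('pics/s5.png')[150:250,290:370]
cv2.imwrite('pics/m5.png',np.hstack([cv2.resize(w,(400,571)),cv2.resize(s,(400,571),interpolation=cv2.INTER_CUBIC)]))
E
```

```text
clock: 19.2
tool_pos: [0.5334, 0.1945, 0.0526]
eef_rot: [0.771, 0.636, -0.0, 0.0]
contact_force: [0.1, -4.8, 1.5]
opening: 0.266
finger_force: 55.0
t 19.20 bay x 7.6 y 0.1 under-floor 22.0 ang -0.19 tilt [-0.04 -0.  ] F bay [-4.7 -1.   1.5]
```

View pics/m5.png

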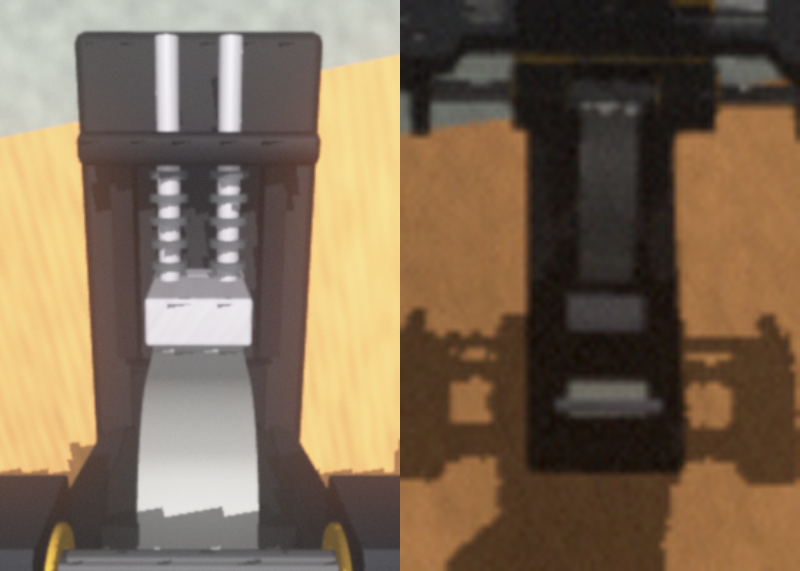

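The gate is being pushed by the foot, at (198,320) in the left half, and the cassette lies clear behind the lip in the side view. I'll lower it step by step.

```bash
python3 -m pendant '[[1,[0,0,3],[0,0,0]],[1,[0,0,3],[0,0,0]],[1,[0,0,3],[0,0,0]],[1,[0,0,0],[0,0,0]]]'; python3 -c 'from h import *;bay()'
python3 -m pendant '[[1,[0,0,3],[0,0,0]],[1,[0,0,3],[0,0,0]],[1,[0,0,2],[0,0,0]],[1,[0,0,0],[0,0,0]]]'; python3 -c 'from h import *;bay()'
```

```text
clock: 19.8
tool_pos: [0.5328, 0.1944, 0.0433]
eef_rot: [0.771, 0.636, -0.001, -0.0]
contact_force: [-0.5, -5.4, -0.8]
opening: 0.265
finger_force: 55.0
t 19.80 bay x 7.4 y 0.6 under-floor 12.7 ang -0.19 tilt [-0.06 -0.06] F bay [-5.4 -0.5 -0.8]
clock: 20.3
tool_pos: [0.5329, 0.1944, 0.0353]
eef_rot: [0.771, 0.637, -0.001, -0.0]
contact_force: [-0.9, -4.7, 1.0]
opening: 0.27
finger_force: 55.0
t 20.30 bay x 7.5 y 0.6 under-floor 4.7 ang -0.18 tilt [-0.06 -0.06] F bay [-4.8 -0.   1. ]
```

```bash
python3 -m pendant '[[1,[0,0,2],[0,0,0]],[1,[0,0,1.5],[0,0,0]],[1,[0,0,0],[0,0,0]]]'; python3 -m pendant '[[1,[0,0,0.8],[0,0,0]],[1,[0,0,0],[0,0,0]]]';python3 -m pendant '[[1,[0,0,0.7],[0,0,0]],[1,[0,0,0],[0,0,0]]]'; python3 -c 'from h import *;bay()'
```

```text
clock: 20.68
tool_pos: [0.533, 0.1949, 0.0319]
eef_rot: [0.771, 0.637, -0.0, -0.0]
contact_force: [-1.4, -3.9, -1.2]
opening: 0.269
finger_force: 55.0
clock: 20.92
tool_pos: [0.5331, 0.195, 0.0312]
eef_rot: [0.771, 0.637, -0.0, -0.0]
contact_force: [-0.7, -4.3, 0.7]
opening: 0.269
finger_force: 55.0
clock: 21.18
tool_pos: [0.5333, 0.195, 0.0306]
eef_rot: [0.771, 0.637, -0.0, -0.0]
contact_force: [-0.9, -3.9, 1.0]
opening: 0.267
finger_force: 55.0
t 21.18 bay x 8.1 y 0.3 under-floor 0.0 ang -0.17 tilt [ 0.01 -0.01] F bay [-4.   0.2  1. ]
```

```bash
python3 -m pendant '[[1,[0,0,0.6],[0,0,0]],[1,[0,0,0],[0,0,0]]]'; python3 -m pendant '[[1,[0,0,0.5],[0,0,0]],[1,[0,0,0],[0,0,0]]]'; python3 -c 'from h import *;bay()'
```

```text
clock: 21.42
tool_pos: [0.5333, 0.195, 0.0306]
eef_rot: [0.771, 0.637, 0.0, -0.0]
contact_force: [-3.2, -5.2, 7.1]
opening: 0.264
finger_force: 55.0
clock: 21.68
tool_pos: [0.5333, 0.195, 0.0306]
eef_rot: [0.771, 0.637, 0.0, -0.0]
contact_force: [-3.4, -5.1, 11.1]
opening: 0.266
finger_force: 55.0
t 21.68 bay x 8.1 y 0.3 under-floor -0.0 ang -0.17 tilt [ 0.02 -0.  ] F bay [-5.6  2.4 11.1]
```

```bash
python3 -m pendant '[[1,[-2,0,-0.5],[0,0,0]],[1,[-2,0,0],[0,0,0]],[1,[-1.5,0,0],[0,0,0]],[1,[-1,0,0],[0,0,0]],[1,[0,0,0],[0,0,0]]]'; python3 -c 'from h import *;bay()'
```

```text
clock: 22.3
tool_pos: [0.5325, 0.1907, 0.0306]
eef_rot: [0.771, 0.637, 0.001, -0.001]
contact_force: [-2.5, -0.1, 6.6]
opening: 0.269
finger_force: 55.0
t 22.30 bay x 3.7 y 0.2 under-floor -0.0 ang -0.08 tilt [0.18 0.04] F bay [-0.5  2.5  6.6]
```

```bash
python3 -m pendant '[[1,[-1,0,-0.3],[0,0,0]],[1,[-1,0,0],[0,0,0]],[1,[0,0,0],[0,0,0]],[1,[0,0,0],[0,0,0]]]'; python3 -c 'from h import *;bay()'; python3 -m pendant '[[1,[-1,0,0],[0,0,0]],[1,[0,0,0],[0,0,0]],[1,[0,0,0],[0,0,0]]]'; python3 -c 'from h import *;bay()'
```

```text
clock: 22.8
tool_pos: [0.532, 0.1878, 0.0306]
eef_rot: [0.771, 0.637, 0.001, -0.0]
contact_force: [-1.4, -0.3, 5.4]
opening: 0.265
finger_force: 55.0
t 22.80 bay x 0.8 y 0.2 under-floor 0.0 ang -0.12 tilt [0.11 0.03] F bay [-0.5  1.3  5.4]
clock: 23.18
tool_pos: [0.532, 0.1878, 0.0306]
eef_rot: [0.771, 0.637, 0.001, -0.001]
contact_force: [-1.4, 3.4, 6.3]
opening: 0.266
finger_force: 55.0
t 23.18 bay x 0.7 y 0.2 under-floor 0.0 ang -0.09 tilt [0.17 0.04] F bay [3.1 2.  6.3]
```

The force reversed at x ≈ 0.7 mm, so the foot is against the stop. I'll release and retreat upward.

```bash
python3 -m pendant '[[1,[1,0,-0.5],[0,0,0]],[-0.2,[0,0,0],[0,0,0]],[-0.2,[0,0,0],[0,0,0]],[-0.2,[0,0,0],[0,0,0]],[-0.2,[0,0,0],[0,0,0]],[-0.2,[0,0,0],[0,0,0]]]'
python3 -m pendant '[[-0.2,[0,0,-15],[0,0,0]],[-0.2,[0,0,-30],[0,0,0]],[-0.2,[0,0,-40],[0,0,0]],[-0.2,[0,0,-40],[0,0,0]],[-0.2,[-30,0,-20],[0,0,0]],[-0.2,[-40,0,0],[0,0,0]],[-0.2,[0,0,0],[0,0,0]],[-0.2,[0,0,0],[0,0,0]]]'
python3 - <<'E'
from h import *
bay();snap('wrist','w6');snap('side','s6')
w=cv2.imread('pics/w6.png')[0:300,215:425];s=cv2.imread('pics/s6.png')[150:250,290:370]
cv2.imwrite('pics/m6.png',np.hstack([cv2.resize(w,(400,571),interpolation=cv2.INTER_CUBIC),cv2.resize(s,(400,571),interpolation=cv2.INTER_CUBIC)]))
E
```

```text
clock: 23.92
tool_pos: [0.5318, 0.1865, 0.0308]
eef_rot: [0.771, 0.637, 0.0, 0.0]
contact_force: [-0.5, -0.1, 0.3]
opening: 0.601
finger_force: 0.0
clock: 24.92
tool_pos: [0.5187, 0.1185, 0.1765]
eef_rot: [0.771, 0.637, 0.001, -0.0]
contact_force: [-0.3, 0.0, -0.4]
opening: 0.6
finger_force: 0.0
t 24.93 bay x -69.8 y 0.3 under-floor 145.9 ang -0.16 tilt [0.07 0.04] F bay [-0.   0.3 -0.4]
```

View pics/m6.png

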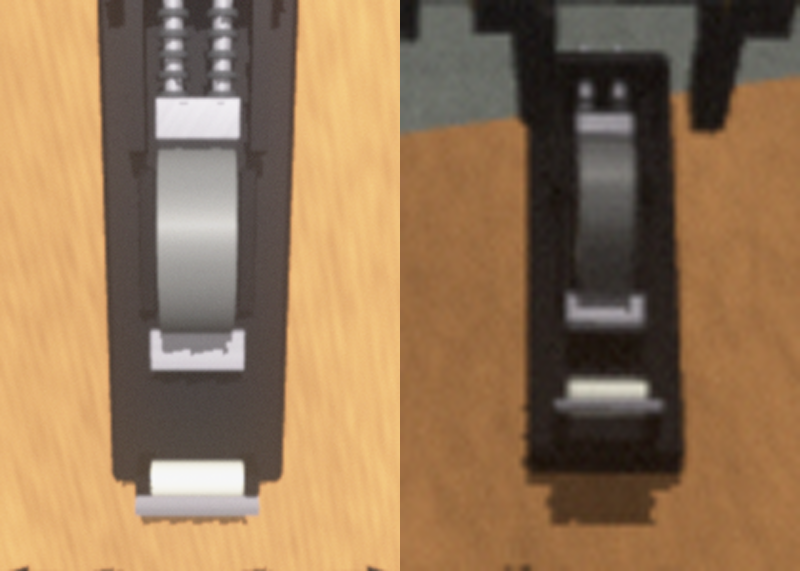

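The cassette stands under both lips, with the stop lip at row 330 and the gate face at row 138 of the left half. As a check, the lip-to-face distance should be 62 mm when it is home.

```bash
python3 - <<'E'
from h import *
f=lambda x,y,h:at('w6',215+x*.525,y*300/571,h)
g=f(198,138,.060);l=f(198,330,.034);print(np.linalg.norm((g-l)[:2]))
# gate prediction if home
a=np.radians(79.25);u=np.array([np.cos(a),np.sin(a)]);o=np.array([.53207,.187])
for n,x,h in(('gate',.031,.06),('lip',-.031,.034),('top',0,.076)):
    p=proj('w6',np.r_[o+x*u,h]);print(n,(p[0]-215)/.525,p[1]*571/300)
E
```

```text
0.06207295895716986
gate 197.6475545531221 138.73978603724447
lip 198.03798691052418 330.3836681676569
top 198.06367363927143 244.53755863102998
```

The measured distance is 62.1 mm, so the cassette is home and the gate is at about 0.006.

```bash
python3 -c 'from plant import r;print(r.finish_job())'
```

```text
the job is handed in; nothing more can be done
None
```

The large cassette is loaded in the dispenser and the job is handed in: it sits on the bay floor, home against the stop and under both lips, with lip to gate measured at 62.1 mm (62 expected), after about 25 s.

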